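# Tare the portion scale for an empty carry tray

## Robot

A 6-joint arm with a two-finger parallel gripper is mounted at the origin on the work surface. World frame = base frame: x ahead of the robot, y to its left, z up, the work surface at z = 0. Lengths are in mm, angles in rad, forces in N, time in s.
With the tool pointing down it reaches from about 300 to 1000 mm from the base axis. Payload 5.1 kg.
Tool frame: the origin (TCP) lies midway between the tips of the shut fingers; the grasp point (between the pads) lies 19 mm behind it; z points along the fingers, y is the line along which they close (so a half turn about z gives the same grasp; the last joint's range is limited). The gripper opens to 95 mm and grips with 3 to 60 N. Pads are 20 mm wide; open, the fingers measure 119 mm over their backs; the gripper's body (75 mm by 180 mm) begins 59 mm behind the grasp point.
Start: joints at [-1.248, 0.124, 1.65, -0, 1.367, -0.083], TCP at [256.557, -597.213, 214.656] pointing down, gripper open.
Joint ranges: [-2.61, 2.61], [-1.02, 2.33], [0.03, 2.71], [-1.35, 4.49], [0.32, 2.68], [-2.91, 2.91]. Speed limits (rad/s): [2.57, 2.57, 3.14, 3.14, 3.14, 3.14].

## Interface

Orientations are given as a rotation vector (axis times angle).
In Python, from rig import env gives the robot as it stands. The module is installed in compiled form; this text tells all that it offers.
- The arm moves only by the shell command python3 -m creep 'ROWS' [FORCE]. ROWS is JSON, a list of rows, each a list of 7 numbers: the finger opening in mm, from 0 to 95.1, then the shift along the tool's x, y, z in units of 50 mm (1.0 is 50 mm), then the turn, a rotation vector about the tool's x, y, z in units of 5 degrees (1.0 is 5 degrees). In form: [[grip, tx, ty, tz, rx, ry, rz], ...]. A call has 1 to 12 rows; each row is the pose to reach, as a shift and turn from the pose commanded when the call began, along the tool's axes at that moment; what a row does not reach only later rows make up. A row lasts 1/8 s, in which the tool goes at most 62.5 mm and 10.7 degrees, less where a joint would pass 70% of its speed; a pose out of reach is approached as far as the arm can. A call with a gripper value outside its range is refused whole. The fingers move at their own pace and stop on an object; FORCE is the grip in N (left out, the last holds). Time passes only in rows, so rows that repeat a pose let the fingers close. It gives the time, the measured TCP pose, the force, the opening and the grip force at its end, in the units of the state.
- env.observe(): the state, without advancing time (a new reading comes with each control period).
- env.get_image(name): name is "side" or "top"; returns the picture (420x560x3 uint8, red, green, blue); there is no depth.
- env.camera_info(name): a dict with "fx", "fy", "cx", "cy" (pixels), "eye" and "rotation" of the camera in the world. Camera axes: x right, y down, z forward; pixel columns grow to the right and rows downward; lengths in mm; the calibration is good to about 2 mm. A picture is of the moment at which its call begins. camera_info takes no time and is no camera call.
- env.finish_job(): hands the job in; it is judged then, once.
The state is a dict: "t": time; "joint_positions": joint angles; "qvel": joint speeds; "joint_torque": joint torques, N m; "tcp_pos": TCP position; "tool_rot": TCP orientation; "force": force on the tool from outside, world axes, zero at the start; "wrist_torque": the same for the moment, N m; "gripper_width": opening from 0.0 (shut) to 1.0 (fully open); "grip_force": force on a finger pad.
Only numpy, scipy, OpenCV 4.12 (cv2) and the standard library are available. Lean on these libraries where they do the work, as an engineer would, in place of code of your own. Each camera call takes 0.05 s, during which the arm holds its last target. There are 200 camera calls.

## Task

Set the empty carry tray gently on the middle of the scale's steel platform and let go. Then turn the black knob of the dial until the green zero mark stands exactly under the red pointer, so that the scale reads zero with the tray on it, and leave the tray there. Leave the full tray and the other things on the table where they are.

Things in the scene. Friction and masses are not known exactly. Their poses are not given: they have to be found in the camera images.
- scale: fixed white spring scale, 180 (x) x 370 (y) x 65 mm high housing standing on the table; origin under its centre at table height. At its own +y end (0, +95 mm) is the steel platform, at its -y end (0, -95 mm) the face-up round dial. It stands at a different place and yaw each time
- platform_top (a point): centre of the upper face of the square steel platform (150 x 150 mm), 104 mm above the table when unloaded; its axes are the scale's. The platform sinks straight down on a spring of 400 N/m (an empty tray sinks it 6 to 12 mm, stop at 25 mm)
- platform (a joint): how far the platform has sunk, m: 0 unloaded, at most 0.025
- knob_grip (a point): point on the vertical axis of the dial, at half height of the black round fluted knob (46 mm diameter, 35 mm high, its underside 17 mm below and its top 18 mm above this point; this point is 103 mm above the table). Grip the knob across its diameter in any direction. It is one piece with the white dial face and steel bezel below it (150 mm diameter, flat, face 30 mm below this point): turning the knob turns the face. It turns with about 0.06 N m and stays where it is left
- dial (a joint): angle of knob and dial face, rad, grows clockwise seen from above; at 0 the green zero mark points along the scale's own +x; range -3.1 to 3.1. The knob does not move the pointer
- zero_mark (a point): the green T-shaped zero mark on the dial face, 62 mm from the dial axis; the other ticks are black, 10 degrees apart; turns with the knob. A white line on top of the knob points towards it too
- pointer (a joint): angle of the red pointer, rad, grows clockwise seen from above; at 0 (platform unloaded) it points along the scale's own +x; it turns 120 rad per metre of platform travel, so an empty tray (0.25 to 0.49 kg) brings it to 0.7 to 1.5. The scale reads zero when dial equals pointer
- pointer_tip (a point): tip of the flat red pointer lying just over the dial face under the knob, 62 mm from the dial axis
- tray: the empty aluminium carry tray, loose, 130 (x) x 110 (y) mm with 20 mm high walls 4 mm thick; origin at the centre of its underside; a blue bar handle over its middle runs along its x
- tray_handle (a point): middle of the empty tray's blue handle bar, 110 mm long along the tray's x, 14 mm wide, 12 mm high, 66 mm above the tray's underside; the two posts that carry it stand 51 mm either side of this point, open below between them. Its axes are the tray's
- full_tray: bystander: the same kind of tray filled with cream-coloured sweets in cubes (0.8 kg); origin at the centre of its underside; it and the empty tray may have changed places
- weight: bystander: brass check weight, 52 mm diameter, 70 mm high; origin at its underside
- spatula: bystander: spatula lying on the table
- jar: bystander: amber glass jar, 68 mm diameter, 110 mm high; origin at its underside
- bowl: bystander: steel bowl, 130 mm diameter, 60 mm high; origin at its underside
- sweet_box: bystander: gold and green carton, 120 x 85 x 45 mm; origin at its underside
Not all that is in view belongs to the job. What is shaped like the tray but pink or purple is not meant.

How it is judged:
By the outcome, as a careful person would: the job done as asked, in the order asked, and still so for the second after the job is handed in, with the robot touching nothing.
It also fails if it takes over 70 s, if anything falls off the work surface, if the arm or the gripper's body presses on something with over 40 N, if the wrist force passes 120 N, or if a joint passes its speed limit or range.

## Working session

There is one attempt and no reset: what is moved stays moved. The work goes in short steps, Python scripts to look and compute and a shell command to move; the robot and the scene stay as the last step left them, time stands still between calls to the robot, and variables do not carry over. Pictures are saved under pics/ and viewed, at most 10 in all, crops included, and the job is handed in when it is done.

```bash
mkdir -p pics; cat > h.py <<'E'
import numpy as np, cv2
from rig import env
from scipy.spatial.transform import Rotation as R
def snap(n,f,crop=None,s=1):
    im=env.get_image(n)[:,:,::-1].copy(); cv2.imwrite('pics/raw_'+f+'.png',im)
    if crop: im=im[crop[1]:crop[3],crop[0]:crop[2]]
    cv2.imwrite('pics/'+f+'.png',cv2.resize(im,None,fx=s,fy=s,interpolation=cv2.INTER_CUBIC))
def px2w(n,u,v,z):
    c=env.camera_info(n); d=np.array(c['rotation'])@[(u-c['cx'])/c['fx'],(v-c['cy'])/c['fy'],1]
    e=np.array(c['eye']); return e+d*(z-e[2])/d[2]
def w2px(n,p):
    c=env.camera_info(n); q=np.array(c['rotation']).T@(np.array(p)-c['eye']); return q[0]/q[2]*c['fx']+c['cx'],q[1]/q[2]*c['fy']+c['cy']
def to_rows(target,rot=None):
    o=env.observe(); T=R.from_rotvec(o['tool_rot']); print('shift',T.inv().apply(np.array(target)-o['tcp_pos'])/50)
    print('tool x,y,z axes',T.as_matrix().T.round(3).tolist())
E
python3 -c "
from h import *
snap('top','t1',None,1.4);snap('side','s1',None,1.4)
for n in('top','side'):print(env.camera_info(n))
print(env.observe())"
```

```text
{'fx': 382.46124118548806, 'fy': 382.46124118548806, 'cx': 286.57901879763943, 'cy': 209.89061350049403, 'eye': array([ 410.88179866,  -20.50619234, 1087.01095874]), 'rotation': array([-2.16721595,  2.21299259, -0.11759362])}
{'fx': 439.7242536476829, 'fy': 439.7242536476829, 'cx': 278.0608381423525, 'cy': 211.25043585302413, 'eye': array([ 34.57446362, 929.64989918, 812.56553816]), 'rotation': array([-0.5709847 ,  2.5628388 , -1.33949172])}
{'t': 0.1, 'joint_positions': array([-1.24759864e+00,  1.24430821e-01,  1.65152967e+00, -4.99661443e-07,
        1.36748924e+00, -8.25971766e-02]), 'qvel': array([-0.0007208 , -0.00223666, -0.00420017,  0.00083166, -0.00020044,
       -0.00053696]), 'joint_torque': array([ 6.85528630e-04, -4.18880582e+01, -3.61095858e+01,  7.77279376e-02,
        4.61349695e-02, -6.45610839e-05]), 'tcp_pos': array([ 256.37832413, -596.67574983,  213.52042388]), 'tool_rot': array([-3.07534281e+00, -6.32685228e-01,  3.50639270e-04]), 'force': array([0.30819689, 0.74232011, 0.84196217]), 'wrist_torque': array([-0.02716455,  0.03519563, -0.01420858]), 'grip_force': 0.0, 'gripper_width': 0.9998599407840992}
```

View pics/t1.png

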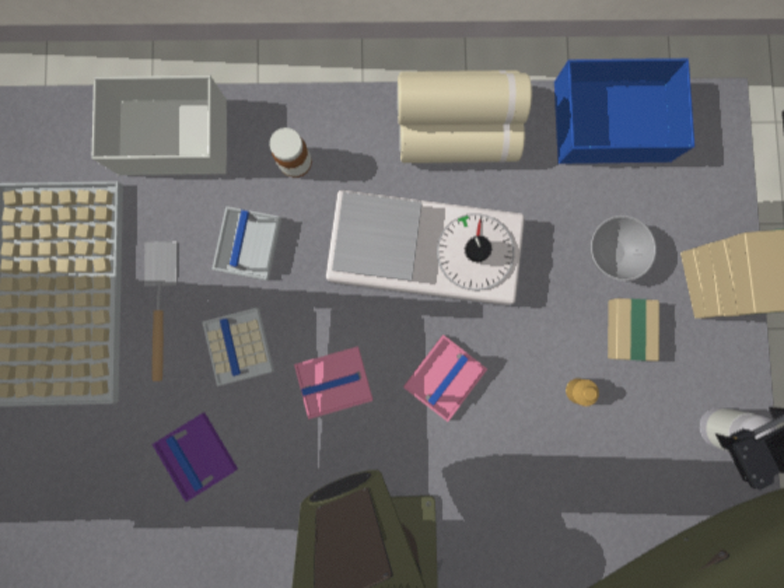

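View pics/s1.png

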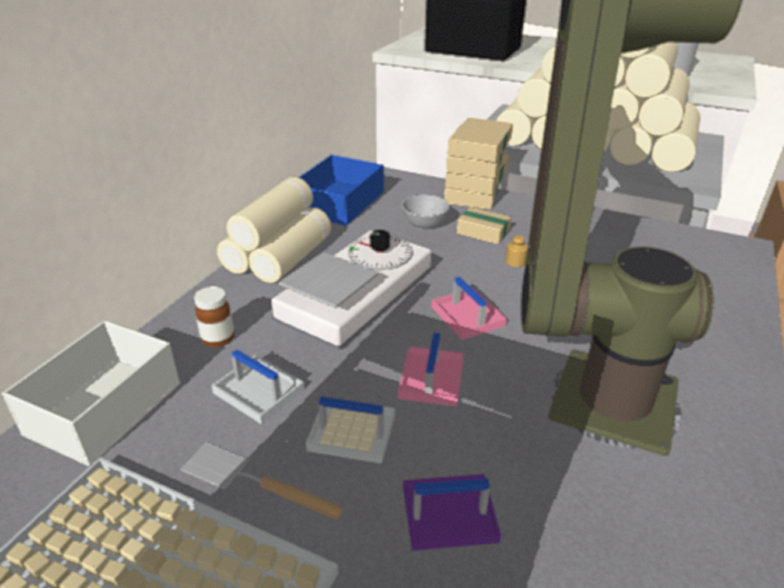

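Trays in the top view: empty aluminium (248,243), full with cream cubes (237,347), pink (333,382) and (447,378), purple (195,457). The grey one with nothing in it, at (248,243), fits the description. I'll confirm it in an enlarged crop.

```bash
sed -i "s/np.array(c\['rotation'\])/R.from_rotvec(c['rotation']).as_matrix()/" h.py
python3 -c "
from h import *
im=cv2.imread('pics/raw_t1.png')[125:225,140:380];cv2.imwrite('pics/c1.png',cv2.resize(im,None,fx=3.3,fy=3.3,interpolation=cv2.INTER_CUBIC))"
```

```text
(no output)
```

View pics/c1.png

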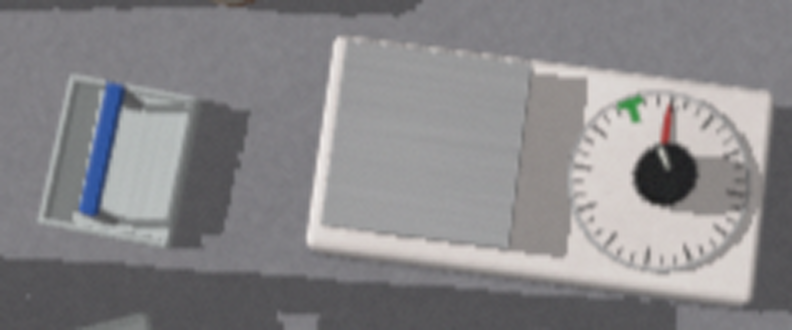

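The crop shows the empty aluminium tray with its bar running from (116,85) to (89,215). The platform corners are (343,38), (530,62), (512,248) and (322,225), the knob is at (665,173), and the green T is counter-clockwise of the pointer.

```bash
cat > m.py <<'E'
from h import *
P=lambda u,v,z:px2w('top',140+u/3.3-.35,125+v/3.3-.35,z)
a,b=P(116,85,72),P(89,215,72);print('bar',a,b,np.linalg.norm(a-b),(a+b)/2, 'yaw',np.degrees(np.arctan2(*(a-b)[1::-1])))
t=[P(*q,20) for q in((72,75),(198,100),(168,247),(40,222))];print('tray',np.mean(t,0),[np.linalg.norm(t[i]-t[i-1]) for i in range(4)])
p=[P(*q,104) for q in((343,38),(530,62),(512,248),(322,225))];print('plat',np.mean(p,0),[np.linalg.norm(p[i]-p[i-1]) for i in range(4)])
for q in((0,1),(3,2),(1,2),(0,3)):
  d=p[q[1]]-p[q[0]];print(np.degrees(np.arctan2(d[1],d[0])))
k=P(665,173,121);print('knob',k,np.linalg.norm(k-np.mean(p,0)));d=np.mean(p,0)-k;print('scale +y dir',np.degrees(np.arctan2(d[1],d[0])))
tm,pt=P(632,105,73),P(671,104,75);
for q in(tm,pt):
  e=q-k;print(q,np.hypot(*e[:2]),np.degrees(np.arctan2(e[1],e[0])))
to_rows([0,0,0])
E
python3 m.py
```

```text
bar [661.33464697 250.33609068  72.        ] [555.27644822 271.67237315  72.        ] 108.183078493215 [608.3055476  261.00423191  72.        ] yaw -11.374663672492838
tray [608.77211806 261.01719128  20.        ] [np.float64(128.6664860414981), np.float64(109.50052223743955), np.float64(128.4290288262948), np.float64(110.02251678993169)]
plat [603.26101471  -1.73189007 104.        ] [np.float64(150.07373708895753), np.float64(149.45422796353512), np.float64(149.2802897467307), np.float64(149.78404334306552)]
-98.3531444140747
-98.04640183178061
173.14610600995417
173.013039888891
knob [ 572.87663271 -186.31487323  121.        ] 187.83793105857717
scale +y dir 80.65231585411357
[ 637.62485976 -169.36059032   73.        ] 66.93116326748856 14.673423472488766
[ 637.47511029 -201.05865814   75.        ] 66.2596596669642 -12.856808964743252
shift [-1.05856624e-03 -1.29805582e+01  4.29444003e+00]
tool x,y,z axes [[0.919, 0.395, 0.0], [0.395, -0.919, -0.002], [-0.001, 0.002, -1.0]]
```

```bash
python3 -m creep '[[95,5,-5,-0.8,0,0,-11],[95,5,-5,-0.8,0,0,-11],[95,5,-5,-0.8,0,0,-11],[95,10,-10,-0.8,0,0,-22],[95,10,-10,-0.8,0,0,-22],[95,10,-10,-0.8,0,0,-22],[95,13.24,-12.98,-0.8,0,0,-29],[95,13.24,-12.98,-0.8,0,0,-29],[95,13.24,-12.98,-0.8,0,0,-29],[95,13.24,-12.98,-0.8,0,0,-29],[95,13.24,-12.98,-0.8,0,0,-29],[95,13.24,-12.98,-0.8,0,0,-29]]' 20; python3 -c "
from h import *
to_rows([608.3,261,150]);print(env.observe()['joint_positions'])"
```

```text
t: 1.6
tcp_pos: [539.9, 97.9, 250.4]
tool_rot: [-0.746, -3.052, 0.0]
force: [0.9, -0.7, 0.5]
gripper_width: 0.999
grip_force: 0.0
shift [0.2908424  3.5266317  2.00760955]
tool x,y,z axes [[-0.887, 0.461, 0.0], [0.461, 0.887, -0.0], [-0.0, -0.0, -1.0]]
[ 8.15861254e-02 -1.20890345e-01  1.83527199e+00 -2.55655013e-04
  1.42743656e+00 -1.00996080e+00]
```

```bash
python3 -m creep '[[95,0.29,3.53,0,0,0,-3.2],[95,0.29,3.53,0,0,0,-3.2],[95,0.29,3.53,0,0,0,-3.2],[95,0.29,3.53,1,0,0,-3.2],[95,0.29,3.53,2,0,0,-3.2],[95,0.29,3.53,2,0,0,-3.2],[95,0.29,3.53,2,0,0,-3.2],[95,0.29,3.53,2,0,0,-3.2]]'; python3 -c "
from h import *
to_rows([608.3,261,47]);print(env.observe()['joint_positions'])
snap('side','s2',(120,150,330,330),3.5)
print(w2px('side',[608.3,261,66]))"
```

```text
t: 2.6
tcp_pos: [611.1, 259.0, 154.4]
tool_rot: [0.324, 3.12, 0.003]
force: [0.2, -0.7, 0.3]
gripper_width: 0.999
grip_force: 0.0
shift [0.0727526  0.02237683 2.14718878]
tool x,y,z axes [[-0.979, 0.205, -0.005], [0.205, 0.979, 0.003], [0.005, 0.002, -1.0]]
[ 3.19993917e-01  1.92190004e-01  1.67694483e+00  1.96806155e-05
  1.26711029e+00 -1.04397343e+00]
(np.float64(182.53690915976222), np.float64(260.54173495201474))
```

View pics/s2.png

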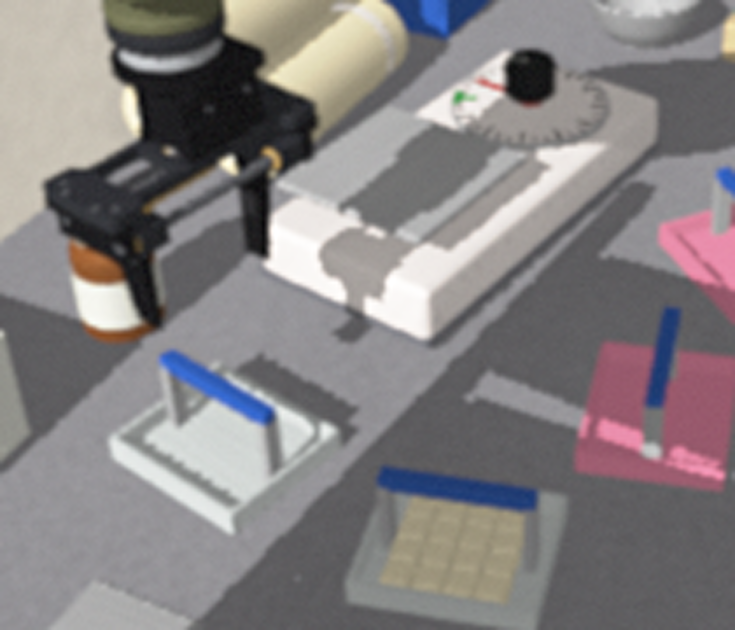

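Bar centre at crop (217,386), which is side-view pixel (182,260). The prediction was (182.5,260.5), so they agree, and the gripper stands above the bar.

```bash
python3 -m creep '[[95,0,0,0,0,0,0],[95,0,0,0.8,0,0,0],[95,0,0,1.5,0,0,0],[95,0,0,2.05,0,0,0],[95,0,0,2.05,0,0,0],[95,0,0,2.05,0,0,0],[0,0,0,2.05,0,0,0],[0,0,0,2.05,0,0,0],[0,0,0,2.05,0,0,0],[0,0,0,2.05,0,0,0],[0,0,0,2.05,0,0,0],[0,0,0,2.05,0,0,0]]' 40; python3 -c "
from h import *
to_rows([608.3,261,150])"
```

```text
t: 4.15
tcp_pos: [609.3, 258.6, 48.2]
tool_rot: [-0.324, -3.125, 0.0]
force: [-0.3, -0.7, 0.6]
gripper_width: 0.428
grip_force: 0.0
shift [ 0.02890723  0.04342749 -2.03699024]
tool x,y,z axes [[-0.979, 0.205, 0.0], [0.205, 0.979, -0.0], [-0.0, -0.0, -1.0]]
```

```bash
python3 -m creep '[[0,0,0,0,0,0,0],[0,0,0,0,0,0,0],[0,0,0,0,0,0,0],[0,0,0,0,0,0,0],[0,0,0,0,0,0,0],[0,0,0,0,0,0,0],[0,0,0,0,0,0,0],[0,0,0,0,0,0,0]]' 40; 
```

```text
t: 5.15
tcp_pos: [609.3, 258.6, 48.2]
tool_rot: [-0.324, -3.125, -0.0]
force: [0.2, 1.3, -0.3]
gripper_width: 0.143
grip_force: 40.0
```

Gripped: the opening is 13.6 mm and the bar is 14 mm wide. Lift.

```bash
python3 -m creep '[[0,0,0,-0.3,0,0,0],[0,0,0,-0.7,0,0,0],[0,0,0,-1.2,0,0,0],[0,0,0,-1.8,0,0,0],[0,0,0,-2.4,0,0,0],[0,0,0,-2.9,0,0,0],[0,0,0,-3.2,0,0,0],[0,0,0,-3.4,0,0,0],[0,0,0,-3.4,0,0,0],[0,0,0,-3.4,0,0,0],[0,0,0,-3.4,0,0,0]]'; python3 -c "
from h import *
to_rows([604.3,-1.7,218])
snap('side','s3',(120,100,330,330),2.6)"
```

```text
t: 6.52
tcp_pos: [608.7, 258.4, 216.8]
tool_rot: [-0.324, -3.123, 0.001]
force: [-0.7, 0.5, -5.4]
gripper_width: 0.143
grip_force: 40.0
shift [-0.98030871 -5.10938024 -0.02053131]
tool x,y,z axes [[-0.979, 0.205, 0.002], [0.205, 0.979, -0.001], [-0.002, -0.001, -1.0]]
```

View pics/s3.png

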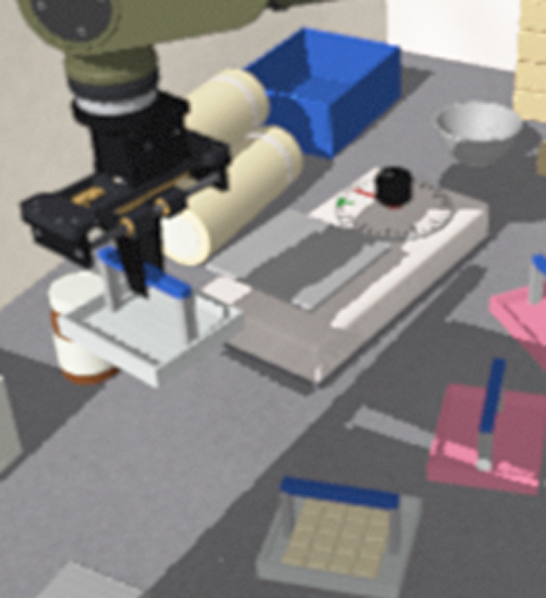

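Tray held level, clear of the table. Carry it over the platform.

```bash
python3 -m creep '[[0,-0.05,-0.25,0,0,0,0],[0,-0.15,-0.75,0,0,0,-0.2],[0,-0.28,-1.4,0,0,0,-0.4],[0,-0.42,-2.1,0,0,0,-0.6],[0,-0.56,-2.8,0,0,0,-0.8],[0,-0.7,-3.5,0,0,0,-0.8],[0,-0.81,-4.15,0,0,0,-0.8],[0,-0.9,-4.65,0,0,0,-0.8],[0,-0.96,-5,0,0,0,-0.8],[0,-0.98,-5.11,0.2,0,0,-0.8],[0,-0.98,-5.11,0.5,0,0,-0.8],[0,-0.98,-5.11,0.7,0,0,-0.8]]'; python3 -m creep '[[0,0,0,0,0,0,0],[0,0,0,0,0,0,0],[0,0,0,0,0,0,0]]'; python3 -c "
from h import *
to_rows([604,-1.7,160])
snap('top','t2',(180,110,400,240),3.5)"
```

```text
t: 8.07
tcp_pos: [603.9, -0.7, 180.9]
tool_rot: [-0.213, -3.132, -0.001]
force: [0.1, -0.1, -3.9]
gripper_width: 0.147
grip_force: 40.0
t: 8.45
tcp_pos: [605.3, -1.3, 184.0]
tool_rot: [0.214, 3.133, 0.0]
force: [0.1, 0.0, -5.2]
gripper_width: 0.147
grip_force: 40.0
shift [ 0.02635202 -0.01126169  0.48073382]
tool x,y,z axes [[-0.991, 0.136, -0.001], [0.136, 0.991, 0.0], [0.001, -0.0, -1.0]]
```

View pics/t2.png

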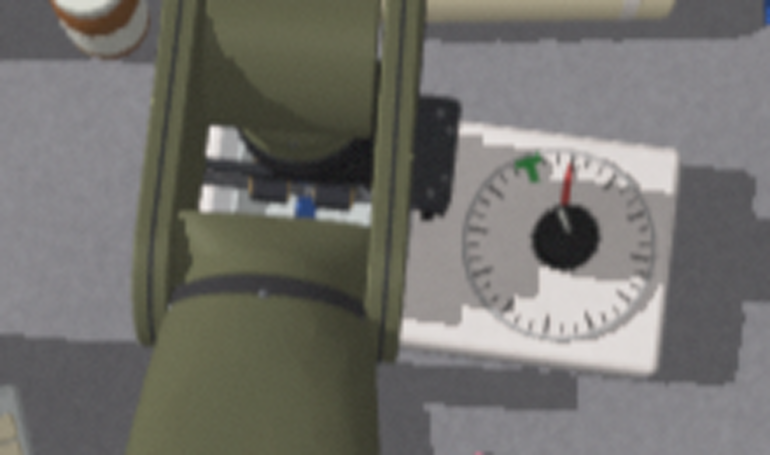

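The arm hides the tray. The dial shows the green T at (531,166), the pointer tip at (571,168) and the knob at (566,237). Lower slowly, watching the force.

```bash
python3 -m creep '[[0,0,0,0.15,0,0,0],[0,0,0,0.35,0,0,0],[0,0,0,0.48,0,0,0],[0,0,0,0.54,0,0,0],[0,0,0,0.6,0,0,0],[0,0,0,0.64,0,0,0],[0,0,0,0.68,0,0,0],[0,0,0,0.72,0,0,0],[0,0,0,0.75,0,0,0],[0,0,0,0.75,0,0,0],[0,0,0,0.75,0,0,0]]'; python3 -m creep '[[0,0,0,0.04,0,0,0],[0,0,0,0.08,0,0,0],[0,0,0,0.08,0,0,0],[0,0,0,0.08,0,0,0]]'
```

```text
t: 9.88
tcp_pos: [605.0, -1.6, 146.1]
tool_rot: [0.215, 3.134, 0.0]
force: [-0.4, -0.6, -3.1]
gripper_width: 0.146
grip_force: 40.0
t: 10.38
tcp_pos: [605.1, -1.5, 142.0]
tool_rot: [0.215, 3.134, 0.0]
force: [-0.2, -0.5, -0.2]
gripper_width: 0.142
grip_force: 40.0
```

```bash
python3 -m creep '[[16,0,0,0,0,0,0],[20,0,0,0,0,0,0],[26,0,0,0,0,0,0],[45,0,0,0,0,0,0],[60,0,0,0,0,0,0],[60,0,0,0,0,0,0],[60,0,0,0,0,0,0],[60,0,0,0,0,0,0],[60,0,0,-0.4,0,0,0],[60,0,0,-1,0,0,0],[60,0,0,-1.8,0,0,0],[60,0,0,-1.8,0,0,0]]'; python3 -c "
from h import *
o=env.observe();print(o['joint_positions']);to_rows([577.5,-188.5,84+80])"
```

```text
t: 11.88
tcp_pos: [607.6, -1.7, 238.3]
tool_rot: [0.214, 3.124, -0.0]
force: [0.1, 0.1, -0.1]
gripper_width: 0.63
grip_force: 0.0
[-9.11928414e-02  1.11561721e-02  1.72902229e+00  2.52412422e-06
  1.39127251e+00 -1.52533211e+00]
shift [ 0.10166097 -3.78306466  1.48279986]
tool x,y,z axes [[-0.991, 0.136, -0.01], [0.136, 0.991, 0.0], [0.01, -0.001, -1.0]]
```

```bash
python3 -m creep '[[95,0,-1,0,0,0,0],[95,0,-2,0,0,0,0],[95,0,-3,0,0,0,0],[95,0,-4,0,0,0,0],[95,0,-5,0,0,0,0],[95,0,-6,0,0,0,0],[95,0,-7,0,0,0,0],[95,0,-7,0,0,0,0],[95,0,-7,0,0,0,0]]' 30; python3 -c "
from h import *
snap('top','t3',(220,120,390,230),4.7)
o=env.observe();print(o['joint_positions']);to_rows([577.5,-188.5,150])"
```

```text
t: 13.0
tcp_pos: [557.0, -347.8, 231.3]
tool_rot: [-0.215, -3.134, -0.002]
force: [0.3, 0.1, 0.5]
gripper_width: 0.998
grip_force: 0.0
[-6.39256110e-01  1.28939132e-01  1.61640290e+00  4.04270421e-04
  1.39705573e+00 -2.07405053e+00]
shift [0.02757398 3.20010816 1.63140374]
tool x,y,z axes [[-0.991, 0.136, 0.001], [0.136, 0.991, 0.001], [-0.0, 0.001, -1.0]]
```

View pics/t3.png

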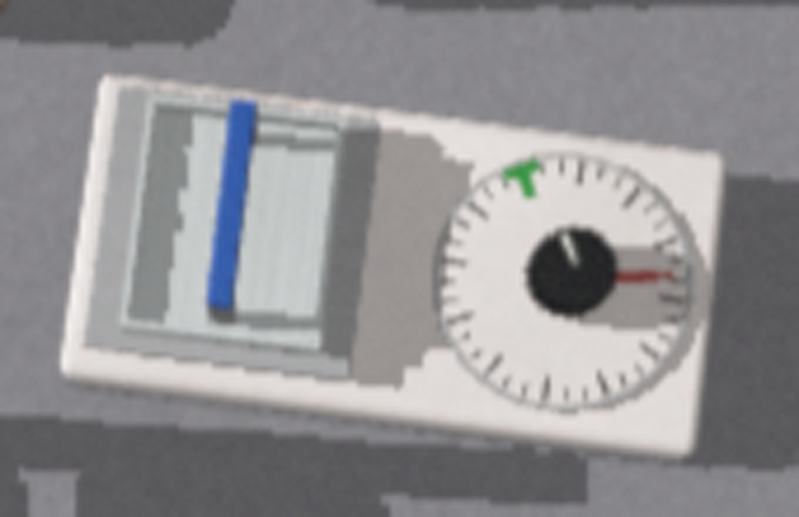

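The tray sits in the middle of the platform, upright. The pointer tip is now at crop (680,274), the green T at (523,178), the knob top at (573,271), and the dial circle is centred near (568,281). Next, the angles.

```bash
cat > ang.py <<'E'
from h import *
import sys
def ang(f,c):
    im=cv2.imread('pics/raw_'+f+'.png').astype(int);b,g,r=im[...,0],im[...,1],im[...,2]
    x0,x1,y0,y1=310,372,148,212
    out={}
    for n,m,z in(('T',(g-r>40)&(g-b>30),73),('ptr',(r-g>50)&(r-b>50),75)):
        v,u=np.nonzero(m[y0:y1,x0:x1]); w=(np.abs(g-r)[y0:y1,x0:x1])[v,u]
        pts=np.array([px2w('top',a+x0,d+y0,z)[:2] for a,d in zip(u,v)])
        cen=(pts*w[:,None]).sum(0)/w.sum(); e=cen-c
        print(n,len(u),'centroid',cen.round(1),'r',np.hypot(*e).round(1),'ang',np.degrees(np.arctan2(e[1],e[0])).round(2)); 
        d=np.hypot(*(pts-c).T);i=d>d.max()-6;ee=(pts[i]-c).mean(0);print('  outer r',d.max().round(1),'ang',np.degrees(np.arctan2(ee[1],ee[0])).round(2))
        cv=np.cov(pts.T);ev=np.linalg.eigh(cv)[1][:,-1];print('  axis',np.degrees(np.arctan2(ev[1],ev[0])).round(1))
P=lambda u,v,z:px2w('top',220+u/4.7-.4,120+v/4.7-.4,z)
if __name__=='__main__':
    k=P(573,271,121);c=P(568,281,73);print('knob',k,'dialc',c)
    h=[P(*q,65) for q in((105,77),(720,156),(690,457),(64,377))];h0=np.mean(h,0);print('housing',h0,[np.linalg.norm(h[i]-h[i-1]).round(1) for i in range(4)])
    d=h[0]+h[3]-h[1]-h[2];d/=np.linalg.norm(d);print('+y',np.degrees(np.arctan2(d[1],d[0])),'dial',h0-95*d,'plat',h0+95*d)
    t=[P(*q,94+20) for q in((152,97),(345,122),(325,347),(122,328))];print('tray',np.mean(t,0))
    b=[P(*q,94+72) for q in((244,100),(221,312))];print('bar',np.mean(b,0))
    for cc in(c[:2],(h0-95*d)[:2]):ang(sys.argv[1],cc)
E
python3 ang.py t3
```

```text
knob [ 572.38077547 -187.19783137  121.        ] dialc [ 574.6790591  -192.41507217   73.        ]
housing [586.63890489 -94.47933543  65.        ] [np.float64(175.9), np.float64(359.6), np.float64(176.5), np.float64(360.8)]
+y 81.59823528279199 dial [ 572.75812257 -188.45977958   65.        ] plat [ 6.00519687e+02 -4.98891285e-01  6.50000000e+01]
tray [603.50968729  -4.09657261 114.        ]
bar [602.40687851  -3.2805846  166.        ]
T 30 centroid [ 635.9 -168.9] r 65.6 ang 21.04
  outer r 73.0 ang 21.36
  axis -144.3
ptr 10 centroid [ 576.1 -231.5] r 39.1 ang -87.94
  outer r 47.2 ang -87.42
  axis 99.0
T 30 centroid [ 635.9 -168.9] r 66.1 ang 17.24
  outer r 72.9 ang 17.55
  axis -144.3
ptr 10 centroid [ 576.1 -231.5] r 43.2 ang -85.58
  outer r 51.2 ang -85.33
  axis 99.0
```

```bash
python3 -m creep '[[95,0.12,1,0,0,0,0],[95,0.12,2,0,0,0,0],[95,0.12,3.2,0.3,0,0,0],[95,0.12,3.2,1,0,0,0],[95,0.12,3.2,1.6,0,0,0],[95,0.12,3.2,1.6,0,0,0],[95,0.12,3.2,1.6,0,0,0],[95,0.12,3.2,1.6,0,0,0]]' 15; python3 -c "
from h import *
to_rows([573,-188.5,88])"
```

```text
t: 14.05
tcp_pos: [574.1, -189.3, 154.0]
tool_rot: [0.214, 3.131, -0.002]
force: [0.5, 1.1, 0.0]
gripper_width: 1.001
grip_force: 0.0
shift [0.02886582 0.01387    1.31932851]
tool x,y,z axes [[-0.991, 0.136, -0.003], [0.136, 0.991, -0.001], [0.003, -0.001, -1.0]]
```

```bash
python3 -m creep '[[95,0,0,0.4,0,0,0],[95,0,0,0.8,0,0,0],[95,0,0,1.1,0,0,0],[95,0,0,1.25,0,0,0],[95,0,0,1.25,0,0,0],[60,0,0,1.25,0,0,0],[52,0,0,1.25,0,0,0],[52,0,0,1.25,0,0,0],[52,0,0,1.25,0,0,0],[52,0,0,1.25,0,0,0]]' 15;  python3 -m creep '[[40,0,0,0,0,0,0],[40,0,0,0,0,0,0],[40,0,0,0,0,0,0],[40,0,0,0,0,0,0]]' 15
```

```text
t: 15.3
tcp_pos: [573.0, -189.0, 89.3]
tool_rot: [0.215, 3.134, -0.0]
force: [-0.2, 1.1, -0.6]
gripper_width: 0.567
grip_force: 0.0
t: 15.8
tcp_pos: [573.1, -188.3, 89.2]
tool_rot: [-0.215, -3.134, -0.002]
force: [0.2, 5.3, 0.3]
gripper_width: 0.483
grip_force: 15.0
```

The knob is gripped at 46 mm. Turn it clockwise 98°, short of the estimated 106°, then look.

```bash
python3 -m creep '[[40,0,0.02,0,0,0,1],[40,0,0.02,0,0,0,2.6],[40,0,0.02,0,0,0,4.4],[40,0,0.02,0,0,0,6.2],[40,0,0.02,0,0,0,8],[40,0,0.02,0,0,0,9.8],[40,0,0.02,0,0,0,11.6],[40,0,0.02,0,0,0,13.4],[40,0,0.02,0,0,0,15.2],[40,0,0.02,0,0,0,17],[40,0,0.02,0,0,0,18.6],[40,0,0.02,0,0,0,19.6]]' 20;  python3 -m creep '[[40,0,0,0,0,0,0],[40,0,0,0,0,0,0],[40,0,0,0,0,0,0]]' 
python3 -c "
from h import *
o=env.observe();print(o['wrist_torque'],o['joint_positions'])
snap('side','s4',(225,150,315,210),8.5)"
```

```text
t: 17.3
tcp_pos: [576.5, -186.1, 89.3]
tool_rot: [2.507, 1.889, 0.012]
force: [14.7, 7.5, -6.8]
gripper_width: 0.482
grip_force: 20.0
t: 17.68
tcp_pos: [576.5, -186.2, 89.2]
tool_rot: [2.504, 1.892, 0.012]
force: [13.1, 7.6, -6.3]
gripper_width: 0.481
grip_force: 20.0
[ 1.3802433  -1.9662804  -0.00255034] [-0.40372694  0.13240167  1.86126398  0.00596823  1.14156766 -0.12942967]
```

View pics/s4.png

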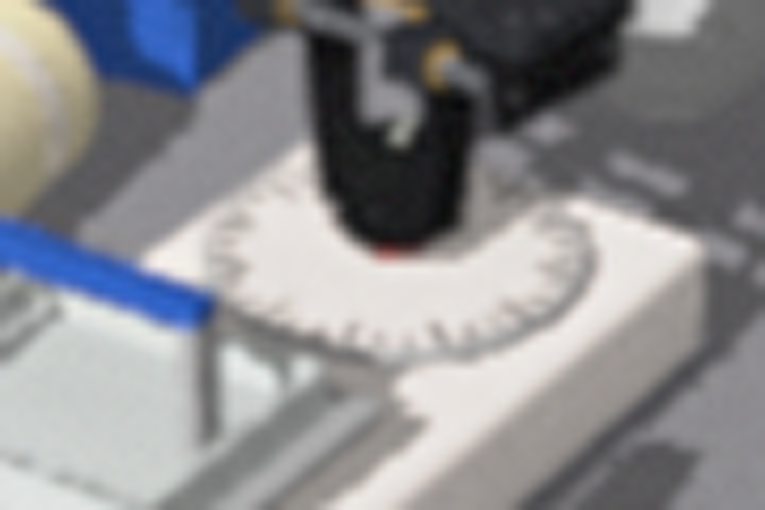

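The side view only shows the knob hidden by the fingers. I'll release and look from the top.

```bash
python3 -m creep '[[52,0,0,0,0,0,0],[65,0,0,0,0,0,0],[65,0,0,0,0,0,0],[65,0,0,-0.5,0,0,0],[65,0,0,-1.4,0,0,0],[65,-0.8,0.2,-1.4,0,0,0],[65,-1.6,0.4,-1.4,0,0,0],[65,-2.4,0.7,-1.4,0,0,0],[65,-3.2,0.9,-1.4,0,0,0],[65,-3.2,0.9,-1.4,0,0,0],[65,-3.2,0.9,-1.4,0,0,0]]'
python3 -c "
from h import *
snap('top','t4',(305,140,380,215),7.8)
to_rows([577.5,-187,150])"
```

```text
t: 19.1
tcp_pos: [572.4, -353.9, 159.0]
tool_rot: [-2.506, -1.893, 0.0]
force: [-0.3, 0.6, 0.5]
gripper_width: 0.683
grip_force: 0.0
shift [ 3.22891409 -0.81287577  0.18306575]
tool x,y,z axes [[0.273, 0.962, 0.0], [0.962, -0.273, -0.001], [-0.0, 0.001, -1.0]]
```

View pics/t4.png

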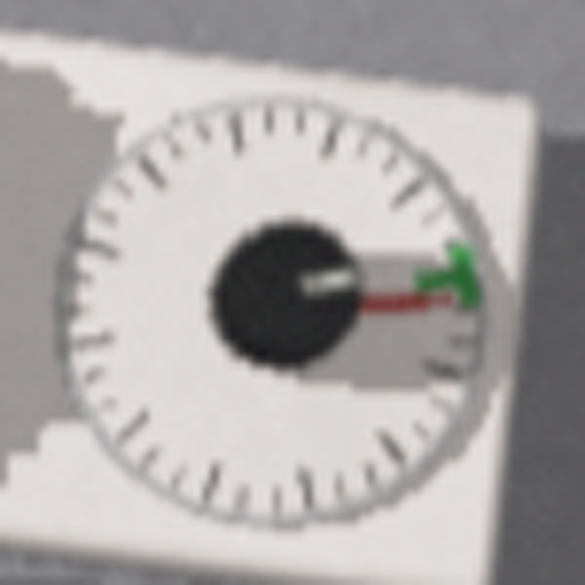

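The green T is at (465,274) with its stem from (420,282). The red pointer runs from (360,306) to (450,298), and the dial is centred near (276,312). The mark is about 6° short, so I'll compute the exact gap.

```bash
cat > a2.py <<'E'
from h import *
import sys
def run(f,cu=305+276/7.8-.45,cv=140+312/7.8-.45):
    im=cv2.imread('pics/raw_'+f+'.png').astype(float);b,g,r=im[...,0],im[...,1],im[...,2]
    c=px2w('top',cu,cv,73)[:2];print('c',c)
    for n,s,z in(('T',g-np.maximum(r,b),73),('ptr',r-np.maximum(g,b),75)):
        s=np.where(s>25,s,0);s[:148]=0;s[212:]=0;s[:,:312]=0;s[:,372:]=0
        v,u=np.nonzero(s);w=s[v,u];p=np.array([px2w('top',a,d,z)[:2] for a,d in zip(u,v)])
        e=(p*w[:,None]).sum(0)/w.sum()-c
        print(n,len(u),np.hypot(*e).round(1),np.degrees(np.arctan2(e[1],e[0])).round(2))
for du in(-.5,0,.5): run(sys.argv[1],cv=140+312/7.8-.45+du)
E
python3 a2.py t4
```

```text
c [ 575.61963011 -191.05288537]
T 30 64.0 -80.04
ptr 23 42.3 -88.99
c [ 574.26244929 -191.00733297]
T 30 64.3 -78.86
ptr 23 42.4 -87.15
c [ 572.90556862 -190.96179065]
T 30 64.6 -77.69
ptr 23 42.5 -85.33
```

```bash
cat > a3.py <<'E'
from h import *
import sys
from scipy.optimize import minimize
f=sys.argv[1];im=cv2.imread('pics/raw_'+f+'.png');N=10 # rectify the face plane z=74: 10 px/mm/.. 
G=np.arange(-85,85.1,.5);X,Y=np.meshgrid(575+G,-190+G)
c=env.camera_info('top');Rm=R.from_rotvec(c['rotation']).as_matrix()
q=(np.stack([X,Y,np.full_like(X,74)],-1)-c['eye'])@Rm
U=(q[...,0]/q[...,2]*c['fx']+c['cx']).astype(np.float32);V=(q[...,1]/q[...,2]*c['fy']+c['cy']).astype(np.float32)
w=cv2.remap(im,U,V,cv2.INTER_CUBIC);g=cv2.cvtColor(w,cv2.COLOR_BGR2GRAY);bh=cv2.morphologyEx(g,cv2.MORPH_BLACKHAT,np.ones((15,15))).astype(np.float32)
F=w.astype(float);b,gg,r=F[...,0],F[...,1],F[...,2]
# centre: the dial's tick pattern maps onto itself under multiples of 30 deg
th=np.radians(np.arange(0,360,1.));rr=np.arange(50,66,.5)
def pol(p,a=bh):
    return cv2.remap(a,((p[0]+rr[:,None]*np.cos(th)-490)/.5).astype(np.float32),((p[1]+rr[:,None]*np.sin(th)+275)/.5).astype(np.float32),cv2.INTER_LINEAR)
def cost(p): # sharpest ring = greatest variance of the radial profile and 10-deg harmonic
    a=pol(p);s=a.sum(0);return -abs((s*np.exp(-36j*th)).sum())
best=min((minimize(cost,(575+i,-190+j),method='Nelder-Mead',options=dict(initial_simplex=[(575+i,-190+j),(576+i,-190+j),(575+i,-189+j)])) for i in(-2,0,2) for j in(-2,0,2)),key=lambda s:s.fun)
C=best.x;print('centre',C,best.fun)
for n,s in(('T',gg-np.maximum(r,b)),('ptr',r-np.maximum(gg,b))):
    s=np.where(s>25,s,0);e=np.array([X-C[0],Y-C[1]]);s=s*(np.hypot(*e)<72);m=(e*s).sum((1,2))/s.sum()
    k=np.cov(e.reshape(2,-1),aweights=s.ravel());v=np.linalg.eigh(k)[1][:,-1];v=v*np.sign(v@m)
    print(n,np.hypot(*m).round(1),np.degrees(np.arctan2(m[1],m[0])).round(2),'axis',np.degrees(np.arctan2(v[1],v[0])).round(1))
s=(pol(C).sum(0)*np.exp(-36j*th)).sum();print('tick phase deg (mod 10)',(np.degrees(np.angle(s))/-36)%10)
big=cv2.resize(w[::-1][:, :],None,fx=1.7,fy=1.7,interpolation=cv2.INTER_CUBIC);cv2.imwrite('pics/r_'+f+'.png',big)
E
for f in t1 t3 t4; do echo $f; python3 a3.py $f; done
```

```text
t1
centre [ 574.90436126 -189.37314724] -57390.81056803459
T 64.2 18.76 axis 17.9
ptr 45.0 -9.23 axis -9.4
tick phase deg (mod 10) 9.086680742047008
t3
centre [ 575.10749533 -189.43448051] -57302.68954837169
T 64.1 18.87 axis 18.6
ptr 44.5 -88.2 axis -87.9
tick phase deg (mod 10) 9.133856448911537
t4
centre [ 575.06062405 -189.32816403] -55987.02655553077
T 65.1 -80.17 axis -53.9
ptr 44.1 -88.26 axis -88.9
tick phase deg (mod 10) 9.226665791072081
```

Centre is consistent in three pictures at (575,-189.4). Mark by tick phase is at -80.8°, pointer at -88.3°, so about 7.5° clockwise remains. Regrip.

```bash
python3 -m creep '[[75,0.8,-0.2,0,0,0,0],[75,1.8,-0.5,0,0,0,0],[75,2.7,-0.75,0,0,0,0],[75,3.24,-0.82,0,0,0,0],[75,3.24,-0.82,0,0,0,0],[75,3.24,-0.82,0,0,0,0],[75,3.24,-0.82,0.5,0,0,0],[75,3.24,-0.82,1,0,0,0],[75,3.24,-0.82,1.4,0,0,0],[75,3.24,-0.82,1.4,0,0,0],[55,3.24,-0.82,1.4,0,0,0],[55,3.24,-0.82,1.4,0,0,0]]' 15
python3 -m creep '[[40,0,0,0,0,0,0],[40,0,0,0,0,0,0],[40,0,0,0,0,0,0],[40,0,0,0,0,0,0],[40,0,0,0,0,0,0],[40,0,0,0,0,0,0]]' 15
```

```text
t: 20.65
tcp_pos: [578.5, -187.6, 90.7]
tool_rot: [2.505, 1.893, 0.002]
force: [-0.6, 0.1, 0.7]
gripper_width: 0.632
grip_force: 0.0
t: 21.4
tcp_pos: [576.4, -186.8, 90.0]
tool_rot: [-2.504, -1.893, 0.003]
force: [-5.9, 0.8, 5.0]
gripper_width: 0.477
grip_force: 15.0
```

```bash
python3 -m creep '[[40,0,-0.02,0,0,0,0.4],[40,0,-0.02,0,0,0,0.8],[40,0,-0.02,0,0,0,1.2],[40,0,-0.02,0,0,0,1.5],[40,0,-0.02,0,0,0,1.5],[40,0,-0.02,0,0,0,1.5],[40,0,-0.02,0,0,0,1.5],[48,0,-0.02,0,0,0,1.5],[65,0,-0.02,0,0,0,1.5],[65,0,-0.02,0,0,0,1.5],[65,0,-0.02,0,0,0,1.5]]'
python3 -m creep '[[65,0,0,-0.5,0,0,0],[65,0,0,-1.4,0,0,0],[65,-0.8,0.2,-1.4,0,0,0],[65,-1.6,0.4,-1.4,0,0,0],[65,-2.4,0.7,-1.4,0,0,0],[65,-3.2,0.9,-1.4,0,0,0],[65,-3.2,0.9,-1.4,0,0,0],[65,-3.2,0.9,-1.4,0,0,0]]'
python3 -c "
from h import *
snap('top','t5',(305,140,380,215),7.8)"
python3 a3.py t5
```

```text
t: 22.78
tcp_pos: [576.6, -186.8, 89.1]
tool_rot: [-2.625, -1.726, -0.0]
force: [0.1, 0.2, -0.1]
gripper_width: 0.68
grip_force: 0.0
t: 23.78
tcp_pos: [554.5, -351.1, 159.0]
tool_rot: [-2.624, -1.726, -0.0]
force: [-0.2, -0.8, 0.1]
gripper_width: 0.686
grip_force: 0.0
centre [ 575.12952408 -189.38278842] -59979.84746408323
T 67.6 -88.72 axis -177.4
ptr 42.3 -88.02 axis -89.1
tick phase deg (mod 10) 1.5813620165699105
```

View pics/t5.png

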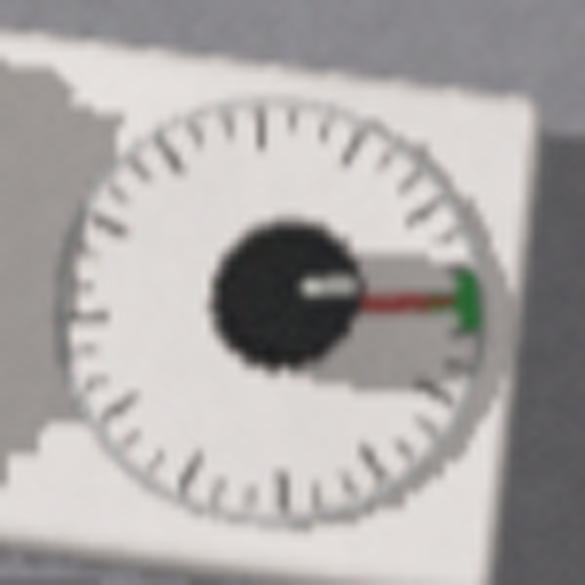

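The pointer runs into the middle of the green T at (465,300). The mark is at about -88.5° and the pointer at about -88.2°, so they are aligned within the measurement error. The gripper is clear, so I'll hand in.

```bash
python3 -c "
from rig import env
print(env.finish_job())"
```

```text
the job is handed in; nothing more can be done
None
```

The empty tray stands on the middle of the platform and has been let go, the green zero mark is under the red pointer to within about 0.5°, and the job was handed in at about 24 s; no verdict was returned.

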